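Make up the loader and hydraulic job kits

ROBOT

A 6-joint arm with a two-finger parallel gripper is mounted at the origin on the work surface. World frame = base frame: x ahead of the robot, y to its left, z up, the work surface at z = 0. Lengths are in m, angles in rad, forces in N, time in s.
With the tool pointing down it reaches from about 0.275 to 1 m from the base axis. Payload 8.4 kg.
Tool frame: the origin (TCP) lies on the centre line of the jaws, within the pads' length; the fingertips stand 17 mm ahead of it and the grasp point (between the pads) lies 2 mm behind it (bot.tcp_to_tips is the z of the fingertips in the tool frame, in m); z points along the fingers, y is the line along which they close (so a half turn about z gives the same grasp; the last joint's range is limited). The gripper opens to 85 mm and grips with 20 to 120 N. Pads are 22 mm wide; open, the fingers measure 114 mm over their backs; the gripper's body (76 mm by 85 mm) begins 54 mm behind the grasp point. The pads swing forward as they close: fully open they stand 13 mm farther back than shut.
Start: joints at [-1.22, 0.353, 1.633, -0, 1.155, -0.002], TCP at [0.216, -0.587, 0.248] pointing down, gripper open.
Joint ranges: [-2.63, 2.63], [-0.92, 2.1], [0.06, 2.66], [-1.3, 4.44], [0, 2.69], [-3.02, 3.02]. Speed limits (rad/s): [2.22, 2.22, 2.79, 3.14, 3.14, 3.14].

INTERFACE

Orientations are given as a unit quaternion [x, y, z, w].
In Python, from workcell import bot, hand, kinematics, get_obs, vision, hand_in gives the robot as it stands. The module is installed in compiled form; this text tells all that it offers. Calls block until the motion is done:
- bot.reach(position, orientation): joint-space move of the TCP to a pose.
- bot.servo_line(position, ori=None, velocity=0.15): straight line of the TCP; ori=None keeps the orientation; velocity is the mean speed in m/s.
- bot.goto_joints(angles): joint-space move.
- hand.move_gripper(opening, strength=None): finger opening in m; strength is the grip in N (None keeps the last); returns when the fingers have stopped.
- bot.dwell(seconds).
- kinematics.solve_ik(position, orientation): joint angles nearest the present ones, or None.
- get_obs(): the state.
- vision.read_camera(name): name is "scene" or "top"; returns a dict with "frame" (384x512x3 uint8, red, green, blue), "intrinsics" (3x3 intrinsics, pixels), "view" (4x4, takes a point from world to camera coordinates). Camera axes: x right, y down, z forward; pixel columns grow to the right and rows downward; lengths in m; the calibration is good to about 2 mm. A picture is of the moment at which its call begins. There is no depth.
A pose or a line that the arm cannot do raises bot.IKError and nothing moves.
- hand_in(): hands the job in; it is judged then, once.
The state is a dict: "time_s": time; "joint_pos": joint angles; "joint_vel": joint speeds; "joint_efforts": joint torques, N m; "position": TCP position; "orientation": TCP orientation; "wrist_force": force on the tool from outside, world axes, zero at the start; "ft_torque": the same for the moment, N m; "gripper_width": finger opening in m; "grip_force": force on a finger pad.
Only numpy, scipy, OpenCV 4.12 (cv2) and the standard library are available. Lean on these libraries where they do the work, as an engineer would, in place of code of your own. Each camera call takes 0.05 s, during which the arm holds its last target. There are 200 camera calls.

TASK

Make up the two job kits: the bronze bush and its R-clip go in the yellow tray, the white filter and the red-capped hose adapter in the blue tray, one part to a compartment (either one), the clip lying flat and the others standing upright on the tray floor. The R-clip locks the bush on its stock post: draw it sideways out of the post while the bush is still on, then lift the bush off. Leave the black filter and the steel bush where they stand.

Things in the scene. Friction and masses are not known exactly. Their poses are not given: they have to be found in the camera images.
- clip: R-clip, bright 4 mm wire, 28 g, lying level. Its x: straight leg's tip at -38 mm to the coil's outer end at +40. Coil (grip it): 20 mm across, centre x +30, y 0. Straight leg: y -8, wavy sprung leg on the +y side. z: across its plane; origin in the wire's mid-plane. At first it lies on the bush, 52 mm up, leg through the post (axis at x -10, y -8). Pulled along its +x, a 1-3 N catch gives, free after 45 mm.
- stand: Stock post, fixed to the bench: green foot plate 80 x 80 x 8 mm and in its middle an upright dark steel post, 16 mm diameter, its top 70 mm above the bench, with a horizontal cross hole along the stand's x, centre 52 mm above the bench. Origin: under the middle of the foot, on the bench; z up.
- bush_bronze: Copper-brown bronze bush: plain hollow cylinder, 46 mm outside diameter, 23 mm bore, 42 mm high, about 0.45 kg. It stands on the foot of the stock post with the post through its bore, its top 50 mm above the bench. Origin: centre of its underside; z along its axis (up).
- filter_white: White spin-on filter with a red band, standing upright: cylinder 60 mm diameter, 85 mm high with a slightly domed top, about 0.35 kg (small flutes near the top: 62 mm at most). Origin: centre of its underside; z up.
- adapter: Steel hydraulic hose adapter with a red plastic cap, standing on its hexagon: hexagon 36 mm across flats and 18 mm high, above it a thread 26 mm in diameter up to 40 mm, then the red cap, 30 mm in diameter, from 40 to 58 mm; about 0.22 kg. Origin: centre of its underside; z up.
- tray_yellow: Yellow kit tray, plastic, fixed to the bench: 114 mm (x) by 204 mm (y), walls 4 mm thick and 25 mm high, floor 4 mm thick, small rims at its ends out to y +-110 mm. A divider of wall height across the middle makes two compartments, each 106 mm (x) by 96 mm (y) inside, centred at y +50 and -50 mm. Origin: centre of its underside, on the bench; z up.
- tray_blue: Blue kit tray, plastic, fixed to the bench: 114 mm (x) by 204 mm (y), walls 4 mm thick and 25 mm high, floor 4 mm thick, small rims at its ends out to y +-110 mm. A divider of wall height across the middle makes two compartments, each 106 mm (x) by 96 mm (y) inside, centred at y +50 and -50 mm. Origin: centre of its underside, on the bench; z up.
- filter_black: Black spin-on filter with a grey band, same shape and size as the white one, standing on the bench; not wanted, to be left alone. Origin: centre of its underside; z up.
- bush_steel: Bright steel bush standing on the bench, same shape and size as the bronze one, on no post; not wanted, to be left alone. Origin: centre of its underside; z up.
Things that resemble listed ones, but are neither listed nor needed, are in the scene too. What is shaped like the bush_bronze but purple or turquoise is not meant.

How it is judged:
By the outcome, as a careful person would: the job done as asked, in the order asked, and still so for the second after the job is handed in, with the robot touching nothing.
It also fails if it takes over 104 s, if anything falls off the work surface, if the arm or the gripper's body presses on something with over 40 N, if the wrist force passes 120 N, or if a joint passes its speed limit or range.

## Working session

There is one attempt and no reset: what is moved stays moved. The work goes in short steps, each a Python script; the robot and the scene stay as the last script left them, time stands still between calls to the robot, and variables do not carry over. Pictures are saved under pics/ and viewed, at most 14 in all, crops included, and the job is handed in when it is done.

```bash
mkdir -p pics; python3 - <<'E'
from workcell import *
import cv2,numpy as np
for n in("scene","top"):
    d=vision.read_camera(n); np.savez(f"{n}.npz",**{k:d[k] for k in("frame","intrinsics","view")})
    cv2.imwrite(f"pics/{n}0.png",cv2.resize(d["frame"][...,::-1],(800,600),interpolation=cv2.INTER_CUBIC))
    V=d["view"];print(n,d["intrinsics"].round(1).tolist(),(-V[:3,:3].T@V[:3,3]).round(3),V[:3,:3].round(2).tolist())
o=get_obs();print(o["orientation"],o["time_s"],bot.tcp_to_tips)
E
```

```text
scene [[350.5, 0.0, 242.2], [0.0, 350.5, 192.5], [0.0, 0.0, 1.0]] [1.181 0.18  0.631] [[-0.29, 0.96, -0.0], [0.63, 0.19, -0.75], [-0.72, -0.22, -0.66]]
top [[369.7, 0.0, 256.9], [0.0, 369.7, 197.2], [0.0, 0.0, 1.0]] [ 0.363 -0.007  1.064] [[0.01, -1.0, -0.0], [-0.98, -0.01, -0.22], [0.22, 0.01, -0.98]]
[ 9.84480969e-01  1.75490272e-01 -1.03758246e-04 -6.13171853e-04] 0.1 0.017
```

View pics/scene0.png

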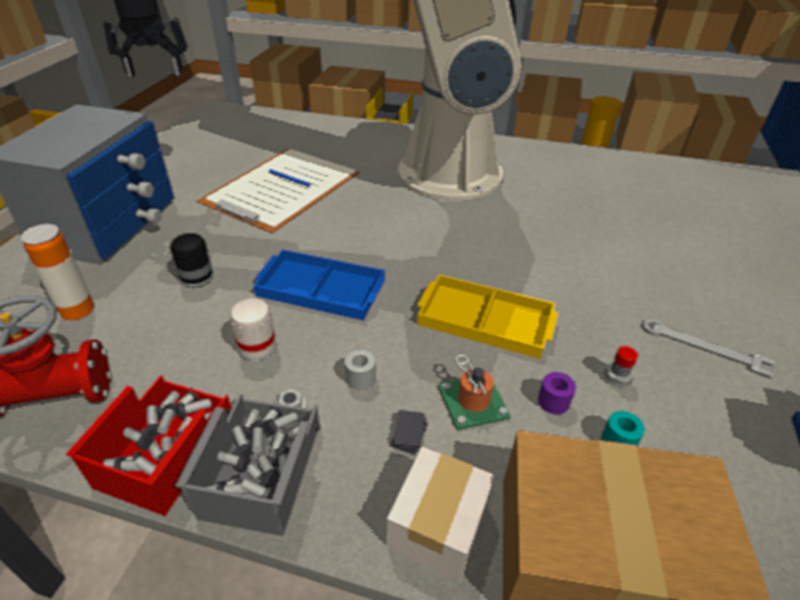

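View pics/top0.png

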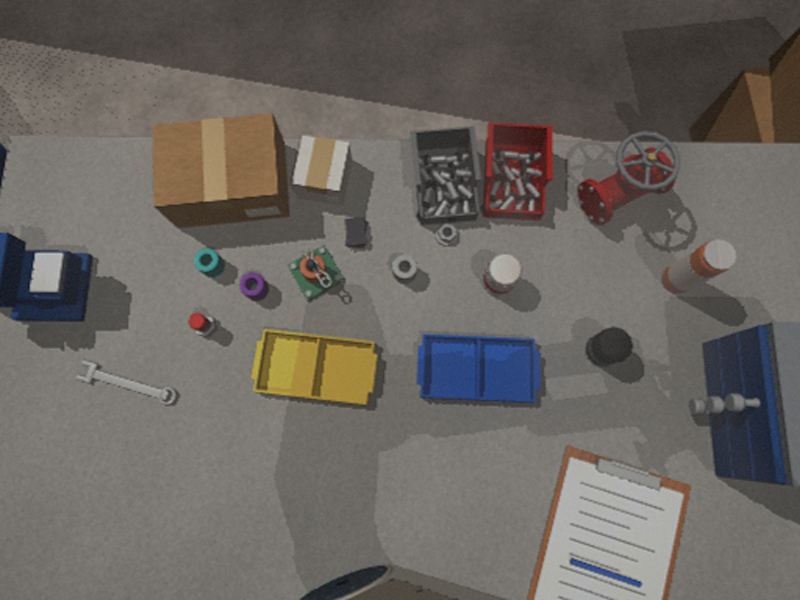

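The top view shows, in 800x600 pixels:
- stand with bronze bush and clip at (315,268)
- white filter at (503,272)
- red-capped adapter at (200,323)
- yellow tray at (315,367) and blue tray at (478,370)

Things that could be mistaken for what I want:
- **Bush:** bronze one on the post (313,265). Not steel (404,267), purple (253,285) or turquoise (208,262).
- **Filter:** white one (503,272). Not black (610,347) or the orange/white can (700,265).
- **Adapter:** red-capped one (200,323). Not the nut-like part (447,234).
- **Clip:** the one on the bush. The small ring at (345,297) looks like its shadow.

Next I'll check these in one close crop and measure.

```bash
cat > h.py <<'E'
import numpy as np,cv2
def cast(d,uv,z):
    K,V=d["intrinsics"],d["view"];R=V[:3,:3];c=-R.T@V[:3,3]
    r=R.T@np.linalg.inv(K)@np.array([uv[0],uv[1],1.]);return c+r*(z-c[2])/r[2]
def proj(d,p):
    q=d["intrinsics"]@(d["view"][:3,:3]@np.array(p)+d["view"][:3,3]);return q[:2]/q[2]
def blob(d,lo,hi,near,r=60,mina=20):
    """contour of colour (HSV range) nearest pixel `near`"""
    h=cv2.cvtColor(d["frame"],cv2.COLOR_RGB2HSV)
    if lo[0]>hi[0]: m=cv2.inRange(h,(0,*lo[1:]),hi)|cv2.inRange(h,lo,(180,*hi[1:]))
    else: m=cv2.inRange(h,lo,hi)
    cs=[c for c in cv2.findContours(m,cv2.RETR_EXTERNAL,cv2.CHAIN_APPROX_NONE)[0] if cv2.contourArea(c)>mina]
    cs.sort(key=lambda c:np.hypot(*(c[:,0].mean(0)-near)))
    return cs[0] if cs else None
E
python3 - <<'E'
from h import *
T=dict(np.load("top.npz"));S=dict(np.load("scene.npz"));s=.64
def rep(n,d,c,z):
    w=np.array([cast(d,p,z)[:2] for p in c[:,0]]).astype(np.float32)
    r=cv2.minAreaRect(w);print(n,"rect c",np.round(r[0],4),"size",np.round(r[1],4),"ang",round(r[2],1),"circ",np.round(cv2.minEnclosingCircle(w)[1],4),"area c",cv2.contourArea(c))
col=dict(yel=((20,120,60),(32,255,255)),blue=((105,120,50),(125,255,255)),green=((40,60,30),(85,255,255)),orange=((5,110,60),(16,255,255)),red=((170,130,60),(6,255,255)),white=((0,0,165),(180,60,255)))
for n,cn,z,t,sc in [("ytray","yel",.025,(315,367),(488,316)),("btray","blue",.025,(478,370),(320,283)),("foot","green",.008,(315,270),(475,398)),("bush","orange",.05,(313,265),(476,390)),("cap","red",.052,(200,321),(626,356)),("wfil","white",.085,(505,268),(252,318))]:
    for d,p,l in((T,t,"T"),(S,sc,"S")):
        c=blob(d,*col[cn],np.array(p)*s)
        if c is not None: rep(n+l,d,c,z)
def crop(d,u,v,w,h,k): return cv2.resize(d["frame"][v:v+h,u:u+w,::-1],None,fx=k,fy=k,interpolation=cv2.INTER_CUBIC)
a=crop(T,170,145,66,60,6);b=crop(S,268,220,66,60,6)
print(T["frame"][171,322],S["frame"][198,160])
cv2.imwrite("pics/crop1.png",np.hstack([a,b]))
E
```

```text
ytrayT rect c [0.4845 0.156 ] size [0.2201 0.1143] ang 84.1 circ 0.1153 area c 2966.5
ytrayS rect c [0.4968 0.1558] size [0.2219 0.1392] ang 84.1 circ 0.1209 area c 2966.0
btrayT rect c [ 0.4861 -0.1391] size [0.216  0.1144] ang 88.1 circ 0.1146 area c 2926.0
btrayS rect c [ 0.4989 -0.137 ] size [0.2189 0.1357] ang 88.6 circ 0.1231 area c 2345.5
footT rect c [0.656  0.1804] size [0.078  0.0431] ang 32.9 circ 0.0416 area c 138.5
footS rect c [0.6683 0.166 ] size [0.0829 0.0804] ang 30.5 circ 0.0541 area c 488.0
bushT rect c [0.6732 0.1495] size [0.0339 0.0103] ang 34.6 circ 0.0171 area c 21.5
bushS rect c [0.6831 0.1684] size [0.0708 0.0452] ang 10.3 circ 0.0373 area c 315.5
capT rect c [0.559  0.3646] size [0.0256 0.0282] ang 0.7 circ 0.0157 area c 68.5
capS rect c [0.5635 0.3642] size [0.0268 0.0453] ang 70.8 circ 0.0229 area c 140.0
wfilT rect c [ 0.6538 -0.1814] size [0.0487 0.049 ] ang 45.5 circ 0.0258 area c 237.5
wfilS rect c [ 0.6609 -0.1712] size [0.0729 0.0558] ang 70.5 circ 0.0408 area c 331.5
[174 171 162] [224 217 197]
```

View pics/crop1.png

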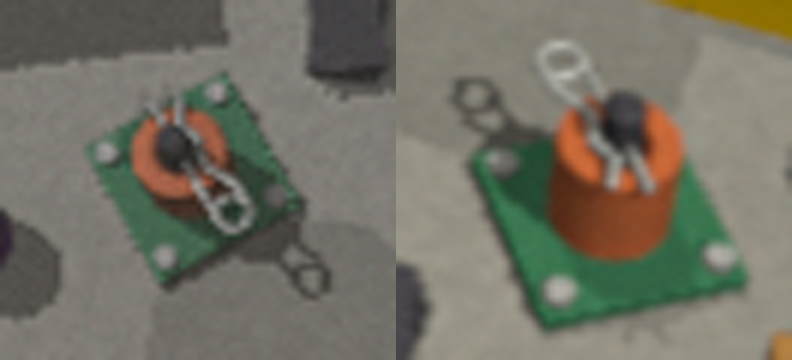

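The crop confirms the choice. The bronze bush is on the green-footed post with the clip through it, coil pointing toward the trays. Coil centres are at crop pixels (233,213) in top and (563,58) in scene, and post tops at (178,147) and (625,108). The dark ring is a shadow.

```bash
python3 - <<'E'
from h import *
T=dict(np.load("top.npz"));S=dict(np.load("scene.npz"))
def tri(a,b):
    P=[d["intrinsics"]@d["view"][:3] for d in(T,S)]
    X=cv2.triangulatePoints(*P,np.float64(a).reshape(2,1),np.float64(b).reshape(2,1));X=(X[:3]/X[3]).ravel()
    return X.round(4),np.round([cast(T,a,X[2]),cast(S,b,X[2])],4)[:,:2].tolist()
t=lambda x,y:(170+x/6-.42,145+y/6-.42); s=lambda x,y:(268+(x-396)/6-.42,220+y/6-.42)
for n,a,b,z in[("coil",t(234,212),s(563,59),.052),("post",t(176,146),s(626,105),.07)]:
    print(n,tri(a,b)[0],cast(T,a,z).round(4),cast(S,b,z).round(4))
# leg tips
for p,q in((153,105),(178,98)):print("tipT",cast(T,t(p,q),.052).round(4))
for p,q in((614,187),(650,190)):print("tipS",cast(S,s(p,q),.052).round(4))
# axis checks in scene: silhouette mid columns of the base of filter / cap
f=S["frame"]
for n,P in(("wf",(.6538,-.1814)),("cap",(.559,.3646))):
    for z in(.0,.03,.049,.058,.085):print(n,z,proj(S,(*P,z)).round(1)*1.5625, proj(T,(*P,z)).round(1)*1.5625)
a=cv2.resize(T["frame"][155:195,300:345,::-1],None,fx=8,fy=8,interpolation=3);b=cv2.resize(S["frame"][185:235,140:185,::-1],None,fx=8,fy=8,interpolation=3)
for im,d,o,in((a,T,(300,155)),(b,S,(140,185))):
    for z in(0,.085):
        c=np.array([(proj(d,(.6538+.03*np.cos(k),-.1814+.03*np.sin(k),z))-o+.5)*8 for k in np.linspace(0,6.3,40)]).astype(np.int32);cv2.polylines(im,[c],False,(0,255,0))
cv2.imwrite("pics/wf.png",np.hstack([np.pad(a,((0,80),(0,0),(0,0))),b]))
E
```

```text
coil [0.6353 0.1381 0.0522] [0.6356 0.1367 0.052 ] [0.6346 0.1397 0.052 ]
post [0.6635 0.1646 0.0656] [0.6623 0.1625 0.07  ] [0.6671 0.1662 0.07  ]
tipT [0.688  0.1775 0.052 ]
tipT [0.6917 0.1657 0.052 ]
tipS [0.6898 0.1676 0.052 ]
tipS [0.6876 0.1799 0.052 ]
wf 0.0 [256.875  347.1875] [496.71875 280.9375 ]
wf 0.03 [254.0625 333.75  ] [499.21875 276.71875]
wf 0.049 [252.1875 325.    ] [500.9375  273.90625]
wf 0.058 [251.25  320.625] [501.71875 272.5    ]
wf 0.085 [248.4375 307.5   ] [504.21875 268.28125]
cap 0.0 [615.3125  377.65625] [206.40625 326.5625 ]
cap 0.03 [621.09375 364.21875] [200.9375 323.4375]
cap 0.049 [624.84375 355.3125 ] [197.34375 321.40625]
cap 0.058 [626.71875 351.09375] [195.625   320.46875]
cap 0.085 [632.34375 337.65625] [190.15625 317.34375]
```

View pics/wf.png

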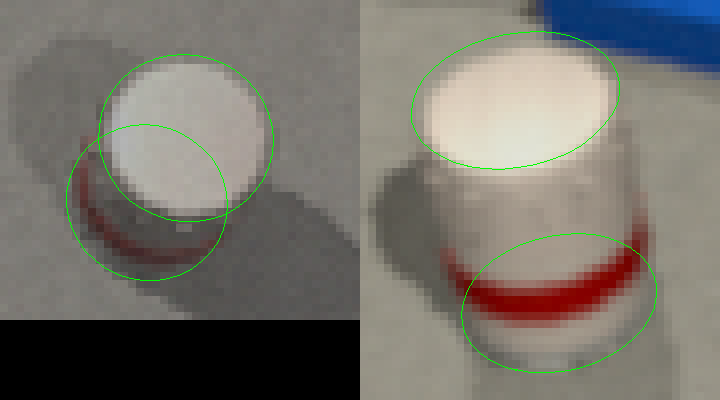

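Measurements agree: coil (.635,.138) at z .052, post (.665,.165), and clip x yaw about -149°. Along and across the clip, the coil-to-post offset comes out at 39 and 8 mm against 40 and 8 given. The tray and filter sizes fit too. Starting with the clip.

```bash
cat >> h.py <<'E'
from workcell import *
from scipy.spatial.transform import Rotation as Ro
def down(psi): return (Ro.from_euler('z',psi,degrees=True)*Ro.from_euler('x',180,degrees=True)).as_quat()
def st(m=""):
    o=get_obs();print(m,"t%.1f"%o["time_s"],"pos",np.round(o["position"],4),"F",np.round(o["wrist_force"],1),"w%.4f"%o["gripper_width"],"g%.1f"%o["grip_force"]);return o
def pics(name):
    ims={}
    for n in("top","scene"):
        d=vision.read_camera(n);np.savez(n+".npz",**{k:d[k] for k in("frame","intrinsics","view")});ims[n]=d
    return ims
def crop2(ims,p,h,w,name,k=6):
    out=[]
    for d in ims.values():
        u,v=proj(d,p).astype(int);u=max(u-w//2,0);v=max(v-h//2,0);print("crop origin",u,v)
        out.append(cv2.resize(d["frame"][v:v+h,u:u+w,::-1],(w*k,h*k),interpolation=3))
    cv2.imwrite(name,np.hstack(out))
E
python3 - <<'E'
from h import *
q=down(31)
bot.reach([.635,.138,.13],q)
hand.move_gripper(.045,40);st("above")
bot.servo_line([.635,.138,.062],velocity=.1);st("down")
hand.move_gripper(.0,40);st("grip")
x=np.array([np.cos(np.radians(-149)),np.sin(np.radians(-149)),0])
p=np.array([.635,.138,.062])
bot.servo_line(p+.03*x,velocity=.06);st("30")
bot.servo_line(p+.062*x,velocity=.08);st("62")
bot.servo_line(p+.062*x+[0,0,.06]);st("up")
crop2(pics(""),[*(p+.062*x)[:2],.1],60,66,"pics/c2.png")
E
```

```text
above t3.5 pos [0.635  0.1379 0.13  ] F [ 0.2  0.2 -0.5] w0.0450 g0.0
down t4.4 pos [0.6354 0.1381 0.0623] F [-0.2  0.9 -0.8] w0.0449 g0.0
grip t4.7 pos [0.6354 0.1381 0.0626] F [-0.9  0.6  2.4] w0.0173 g39.0
30 t5.4 pos [0.6092 0.1224 0.062 ] F [-0.   0.6 -0.2] w0.0173 g39.0
62 t5.9 pos [0.5822 0.1061 0.0622] F [-0.1  0.3 -0.5] w0.0172 g39.0
up t6.5 pos [0.5819 0.1062 0.1218] F [ 0.1 -0.3 -0.5] w0.0176 g39.0
crop origin 183 164
crop origin 253 165
```

View pics/c2.png

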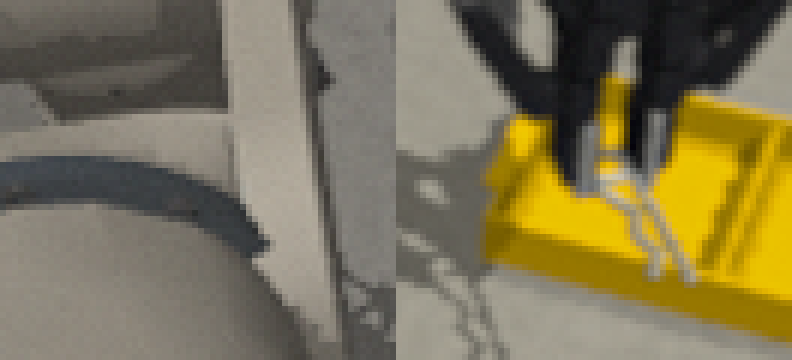

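```bash
python3 - <<'E'
from h import *
S=dict(np.load("scene.npz"))
p=np.array([.5819,.1062,0]);x=np.array([np.cos(np.radians(-149)),np.sin(np.radians(-149)),0]);y=np.array([-x[1],x[0],0])
for X,Y in((-68,-8),(-68,0),(0,10),(0,-10),(0,0)):
  for z in(.112,.10):
    print(X,Y,z,((proj(S,p+x*X/1e3+y*Y/1e3+[0,0,z])-[253,165]+.5)*6+[396,0]).round(0))
E
```

```text
-68 -8 0.112 [693. 281.]
-68 -8 0.1 [689. 305.]
-68 0 0.112 [672. 285.]
-68 0 0.1 [668. 309.]
0 10 0.112 [580. 167.]
0 10 0.1 [578. 191.]
0 -10 0.112 [630. 158.]
0 -10 0.1 [628. 182.]
0 0 0.112 [605. 162.]
0 0 0.1 [603. 186.]
```

Clip is held level and free: the straight leg's tip is at (690,280), predicted (693,281). Placing it now, then re-measuring the bush.

```bash
python3 - <<'E'
from h import *
q=down(-5.9)
bot.reach([.4495,.1094,.09],q)
bot.servo_line([.4495,.1094,.0225],velocity=.08);st("low")
hand.move_gripper(.034);st("rel")
bot.servo_line([.4495,.1094,.11])
bot.reach([.48,-.08,.25],down(60));st()
ims=pics("")
crop2(ims,[.55,.14,.02],80,66,"pics/c3.png")
for n,near,z in(("top",(313,265),.05),("scene",(476,390),.05)):
    d=ims[n];c=blob(d,(5,110,50),(16,255,255),np.array(near)*.64)
    w=np.array([cast(d,p,z)[:2] for p in c[:,0]]).astype(np.float32);print(n,cv2.minAreaRect(w),c[:,0].min(0),c[:,0].max(0))
E
```

```text
low t8.3 pos [0.4498 0.1095 0.0227] F [-0.7 -0.5  0.5] w0.0175 g39.1
rel t8.6 pos [0.4497 0.1095 0.0228] F [0.6 0.6 0.5] w0.0340 g0.0
 t10.7 pos [ 0.4796 -0.0797  0.2492] F [-0.3  0.4 -1.5] w0.0338 g0.0
crop origin 174 171
crop origin 267 174
top ((0.664795458316803, 0.1625363975763321), (0.0475093349814415, 0.042742595076560974), 84.76582336425781) [192 163] [208 178]
scene ((0.6836538910865784, 0.16597267985343933), (0.04494229331612587, 0.07217936217784882), 89.31976318359375) [293 236] [315 262]
```

View pics/c3.png

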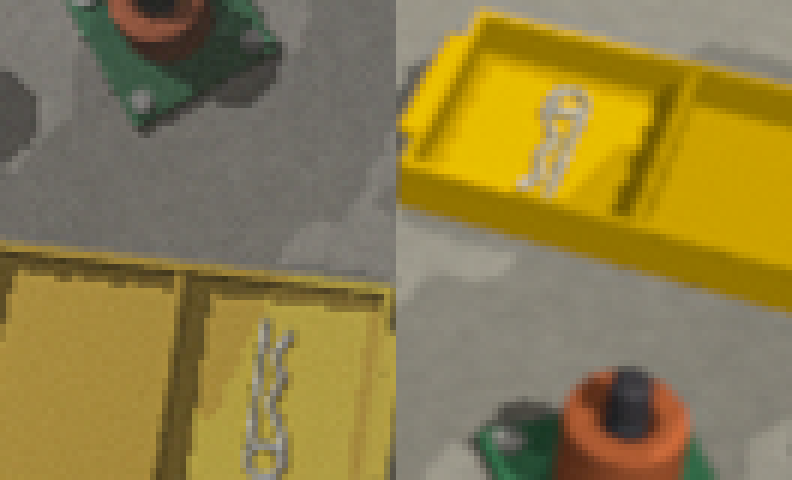

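The clip lies flat in the yellow tray's y- compartment, coil at crop (265,455) in top. The bush sits around (.666,.164). Fetching it next.

```bash
python3 - <<'E'
from h import *
q=down(84.1);b=np.array([.666,.164])
hand.move_gripper(.07,50)
bot.reach([*b,.15],q)
bot.servo_line([*b,.037],velocity=.12);st("down")
hand.move_gripper(.0,50);st("grip")
bot.servo_line([*b,.06],velocity=.05);st("23up")
bot.servo_line([*b,.14],velocity=.12);st("up")
t=[.4896,.2057]
bot.reach([*t,.12],q)
bot.servo_line([*t,.0335],velocity=.1);st("low")
bot.servo_line([*t,.0325],velocity=.02);st("low")
hand.move_gripper(.056);st("rel")
bot.servo_line([*t,.12])
hand.move_gripper(.08,40)
bot.reach([.48,-.08,.25],down(60));st()
crop2(pics(""),[.56,.16,.02],90,66,"pics/c4.png")
E
```

```text
down t13.6 pos [0.6666 0.1642 0.0379] F [0.  0.3 0.2] w0.0698 g0.0
grip t13.9 pos [0.6664 0.1642 0.0381] F [-1.3 -0.5  6.7] w0.0438 g52.8
23up t14.5 pos [0.6659 0.164  0.0601] F [-0.2 -0.2 -5. ] w0.0439 g51.6
up t15.3 pos [0.6654 0.1639 0.1393] F [ 0.4 -0.2 -4.8] w0.0440 g51.6
low t17.1 pos [0.4889 0.2052 0.0339] F [-5.7 -3.6  9.9] w0.0440 g53.4
low t17.4 pos [0.4889 0.2052 0.0339] F [-7.9 -4.7 24. ] w0.0438 g55.1
rel t17.6 pos [0.4902 0.2059 0.0326] F [ 0.9 -0.3 -0.8] w0.0561 g0.0
 t19.9 pos [ 0.48   -0.0793  0.2495] F [ 0.3  0.4 -0.4] w0.0798 g0.0
crop origin 167 163
crop origin 274 173
```

View pics/c4.png

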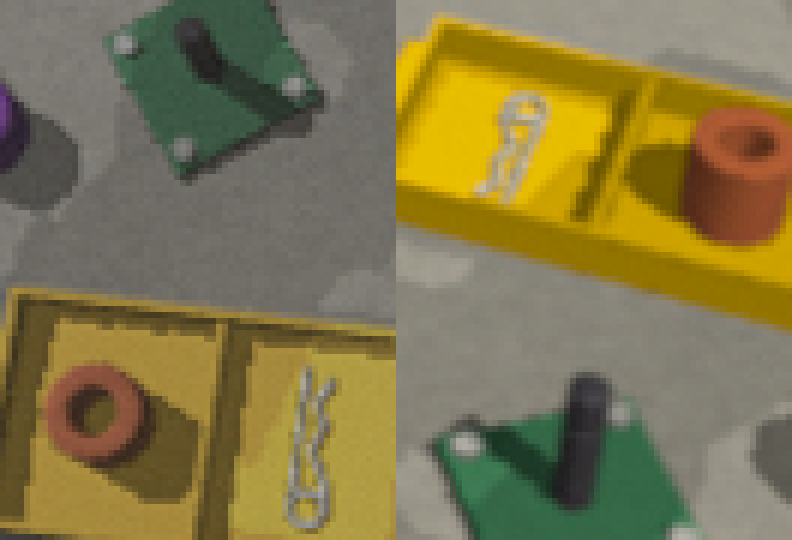

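Bush stands upright in the y+ compartment, beside the clip. Next the filter, then the adapter.

```bash
python3 - <<'E'
from h import *
q=down(88)
def job(a,b,z,op,rel,g):
    hand.move_gripper(op,g)
    bot.reach([*a,.17],q)
    bot.servo_line([*a,z],velocity=.1);st("down")
    hand.move_gripper(0,g);st("grip")
    o=get_obs()["position"]; z0=o[2]
    bot.servo_line([*a,z+.10],velocity=.12);st("up")
    bot.reach([*b,z+.08],q)
    bot.servo_line([*b,z0+.007],velocity=.1)
    for k in range(6):
        bot.servo_line([*b,z0+.006-.001*k],velocity=.02)
        if st("low")["wrist_force"][2]>3: break
    hand.move_gripper(rel);st("rel")
    bot.servo_line([*b,.18])
job((.655,-.182),(.4846,-.189),.052,.085,.08,50)
bot.reach([.46,.1,.25],q)
ims=pics("");crop2(ims,[.49,-.14,.03],70,66,"pics/c5.png")
T=ims["top"];c=blob(T,(170,120,50),(6,255,255),np.array((200,321))*.64)
w=np.array([cast(T,p,.055)[:2] for p in c[:,0]]).astype(np.float32);print(cv2.minAreaRect(w))
E
```

```text
down t22.5 pos [ 0.6555 -0.1821  0.0528] F [-0.7  0.7  0.8] w0.0851 g0.0
grip t22.8 pos [ 0.6552 -0.1821  0.0529] F [-1.1  0.5  5. ] w0.0587 g53.6
up t23.8 pos [ 0.6544 -0.1818  0.151 ] F [ 0.4 -0.3 -4.3] w0.0587 g54.3
low t25.7 pos [ 0.4849 -0.1891  0.0594] F [ 0.1  0.2 -3.4] w0.0589 g54.4
low t25.9 pos [ 0.4846 -0.189   0.058 ] F [-1.2 -0.1 -3.6] w0.0590 g54.4
low t26.2 pos [ 0.4847 -0.189   0.0569] F [-0.7 -0.5 -3.2] w0.0587 g54.4
low t26.4 pos [ 0.4847 -0.189   0.0568] F [-3.6  1.2 11. ] w0.0585 g55.7
rel t26.8 pos [ 0.4847 -0.189   0.0559] F [ 0.2 -0.3 -0.2] w0.0800 g0.0
crop origin 273 198
crop origin 170 141
((0.862352728843689, -0.21863047778606415), (0.12502309679985046, 0.1817983090877533), 87.40492248535156)
```

View pics/c5.png

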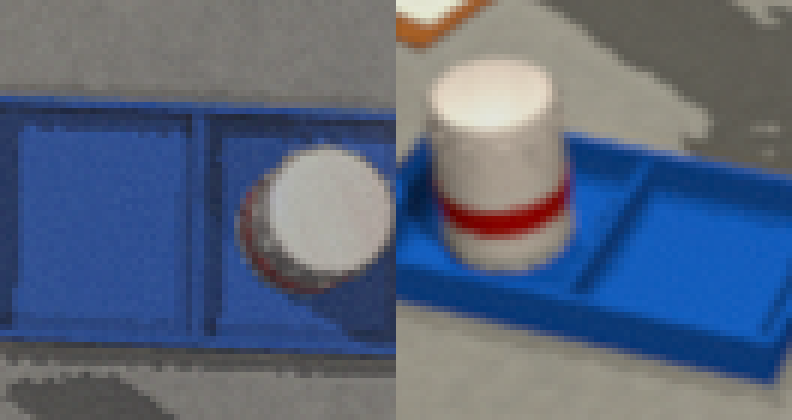

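The white filter stands upright in the blue y- compartment. The arm hid the cap this time, so I'll use the earlier estimate for the adapter; the two views agreed within 5 mm and the jaws open far wider than that.

```bash
python3 - <<'E'
from h import *
q=down(88);a=(.560,.3645);b=(.4876,-.089);z=.051
hand.move_gripper(.07,40)
bot.reach([*a,.17],q)
bot.servo_line([*a,z],velocity=.1);st("down")
hand.move_gripper(0,40);z0=st("grip")["position"][2]
bot.servo_line([*a,.19],velocity=.15);st("up")
bot.reach([*b,.19],q)
bot.servo_line([*b,z0+.007],velocity=.12)
for k in range(6):
    bot.servo_line([*b,z0+.006-.001*k],velocity=.02)
    if st("low")["wrist_force"][2]>3: break
hand.move_gripper(.055);st("rel")
bot.servo_line([*b,.2])
bot.reach([.3,.35,.3],q);st()
ims=pics("");crop2(ims,[.49,-.12,.03],70,66,"pics/c6.png")
cv2.imwrite("pics/end.png",cv2.resize(ims["scene"]["frame"][...,::-1],(800,600)))
E
```

```text
down t31.7 pos [0.5605 0.3648 0.0518] F [-0.3 -0.1 -0.1] w0.0702 g0.0
grip t32.2 pos [0.5601 0.3647 0.0515] F [-1.7 -0.2  4.9] w0.0281 g39.3
up t33.2 pos [0.5594 0.3641 0.1888] F [-1.4  0.1 -2.9] w0.0288 g39.6
low t36.4 pos [ 0.4878 -0.0891  0.0579] F [-0.4 -0.6 -2. ] w0.0282 g39.6
low t36.7 pos [ 0.4876 -0.089   0.0565] F [-0.2  0.6 -1.3] w0.0287 g39.6
low t36.9 pos [ 0.4877 -0.089   0.0555] F [-0.3  0.4 -0. ] w0.0286 g39.7
low t37.2 pos [ 0.4877 -0.089   0.0554] F [-3.4  0.1 13.8] w0.0286 g40.8
rel t37.5 pos [ 0.4876 -0.089   0.0544] F [ 0.6 -0.5  0. ] w0.0555 g0.0
 t40.4 pos [0.3004 0.3495 0.2997] F [1.1 0.1 0.3] w0.0546 g0.0
crop origin 265 198
crop origin 176 142
```

View pics/c6.png

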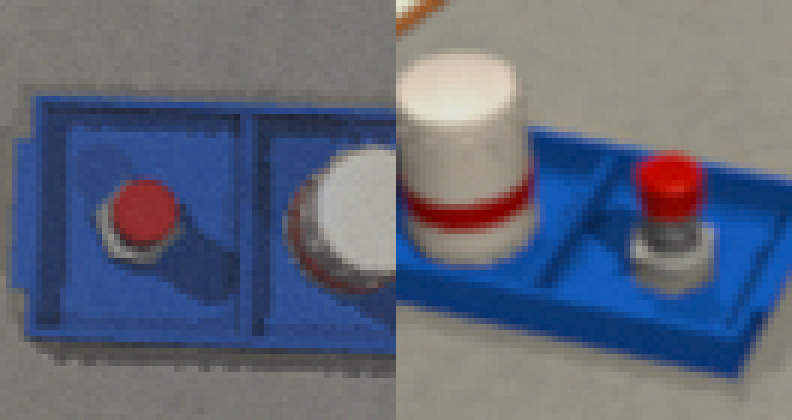

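View pics/end.png

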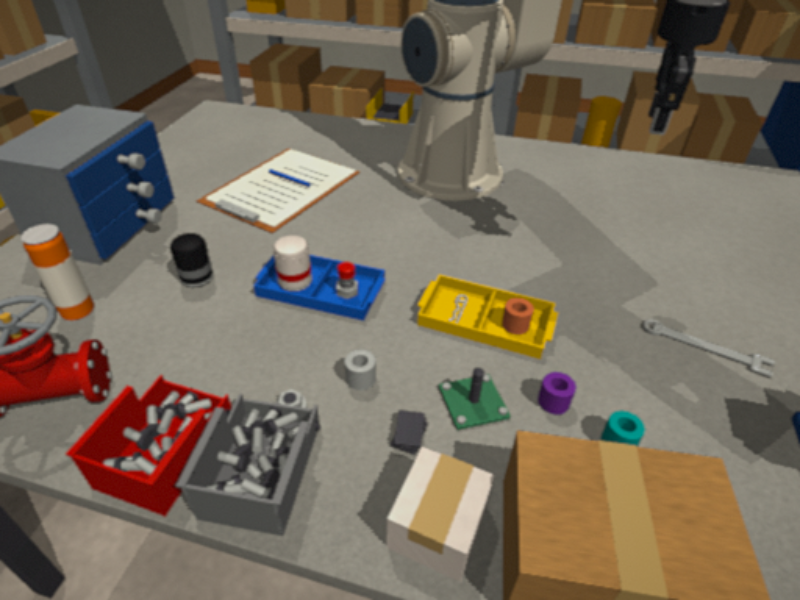

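All four parts are placed: filter (292,262) and adapter (346,280) in blue, clip (460,305) and bush (518,315) in yellow. The black filter (192,260) and steel bush (360,370) haven't moved.

```bash
python3 -c "
from workcell import *
print(hand_in())"
```

```text
the job is handed in; nothing more can be done
None
```

Job handed in at about 40 s: the clip lies flat beside the upright bronze bush in the yellow tray, the white filter and red-capped adapter stand upright in the blue tray, and the black filter and steel bush were left untouched.

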